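# Sort blind pillars from the through-bored one with a probe pin

## Task

Only one of the three hexagon pillars in the rack was drilled right through; the others are blind. Feel down each bore with the probe pin, the left pillar first, then the middle, then the right: it goes in up to its collar where the bore is through and stops well short where it is blind. Leave the pin standing in the good pillar in its place in the rack, collar down, and put the blind pillars in the black tray without dropping them; leave the tape roll and the heat sink where they are.

Things in the scene. Friction and masses are not known exactly. Their poses are not given: they have to be found in the camera images.
- pillar_a: Hexagon aluminium pillar, 36 mm across flats, 65 mm tall, 0.16 kg, standing in a rack pocket (its top 71 mm above the bench), two flats facing roughly along the rack's x. A round 18 mm bore opens in the middle of its top. All three look alike from outside. Origin at the centre of its underside, z up along the bore, x square to two flats.
- pillar_b: Pillar as pillar_a.
- pillar_c: Pillar as pillar_a.
- pillar_a_mid (a point): Point on the axis of pillar_a, halfway up, 32.5 mm above its underside.
- pillar_b_mid (a point): Point on the axis of pillar_b, halfway up, 32.5 mm above its underside.
- pillar_c_mid (a point): Point on the axis of pillar_c, halfway up, 32.5 mm above its underside.
- probe_pin: Steel pin upright in its stand, 125 mm long, 0.11 kg. From the tip: shank 10 mm thick, 55 mm long; collar 28 mm across, 5 mm thick; dark round handle 18 mm thick, 65 mm long. Origin at the tip, z up to the handle. In a through bore the collar lands on the pillar's top; in a blind one the tip meets a floor 40 mm down and the collar stays 15 mm above the top.
- pin_tip (a point): The pin's tip (its origin).
- pin_grip (a point): Point on the axis of the pin's handle, 98 mm above the tip, 38 mm above the collar's upper side: where to grip.
- pin_stand: Grey stand fixed to the bench: 66 mm square foot, round socket 36 mm across and 62 mm tall, with an 18 mm bore 56 mm deep open at the top. The pin's collar rests on its rim, the tip then 7 mm above the bench. Either it is on the left and the tray on the right, or the reverse. Origin at the centre of its underside.
- stand_mouth (a point): Centre of the stand's mouth, 62 mm above the bench.
- rack: Aluminium rack plate fixed to the bench, 62 x 262 x 16 mm (x, y, z), with three round pockets 44 mm across and 10 mm deep at 90 mm pitch along its y. Turned by at most 0.2 rad from square to the robot. Origin at the centre of its underside, y to the left.
- pocket_left (a point): Centre of the floor of the left pocket (seen from the robot), 6 mm above the bench.
- pocket_middle (a point): Centre of the floor of the middle pocket, 6 mm above the bench.
- pocket_right (a point): Centre of the floor of the right pocket, 6 mm above the bench.
- tray: Shallow black antistatic tray fixed to the bench, 150 x 200 x 45 mm (x, y, z) over its rim; inside it is about 100 x 140 mm with a slightly uneven floor 6 to 11 mm above the bench. Origin at the centre of its underside.
- tape_roll: Roll of amber tape lying flat, 72 mm across, 19 mm high: a bystander, to be left alone.
- heat_sink: Finned heat sink, 60 x 50 x 25 mm: a bystander, to be left alone.

How it is judged:
On the way, in this order (a step that is already met when the one before it is completed fails the run):
1. the pin has felt down the bore of the left pillar, standing in its pocket: its tip at least 37 mm below the top (((horizontal distance between pillar_a and pocket_left below 0.02 m and angle between pillar_a's own z axis and vertical below 0.15 rad and horizontal distance between pin_tip and pillar_a below 0.009 m and z of pin_tip in the frame of pillar_a below 0.028 m) or (horizontal distance between pillar_b and pocket_left below 0.02 m and angle between pillar_b's own z axis and vertical below 0.15 rad and horizontal distance between pin_tip and pillar_b below 0.009 m and z of pin_tip in the frame of pillar_b below 0.028 m) or (horizontal distance between pillar_c and pocket_left below 0.02 m and angle between pillar_c's own z axis and vertical below 0.15 rad and horizontal distance between pin_tip and pillar_c below 0.009 m and z of pin_tip in the frame of pillar_c below 0.028 m))), for 0.1 s.
2. the pin has felt down the bore of the middle pillar, standing in its pocket: its tip at least 37 mm below the top (((horizontal distance between pillar_a and pocket_middle below 0.02 m and angle between pillar_a's own z axis and vertical below 0.15 rad and horizontal distance between pin_tip and pillar_a below 0.009 m and z of pin_tip in the frame of pillar_a below 0.028 m) or (horizontal distance between pillar_b and pocket_middle below 0.02 m and angle between pillar_b's own z axis and vertical below 0.15 rad and horizontal distance between pin_tip and pillar_b below 0.009 m and z of pin_tip in the frame of pillar_b below 0.028 m) or (horizontal distance between pillar_c and pocket_middle below 0.02 m and angle between pillar_c's own z axis and vertical below 0.15 rad and horizontal distance between pin_tip and pillar_c below 0.009 m and z of pin_tip in the frame of pillar_c below 0.028 m))), for 0.1 s.
3. the pin has felt down the bore of the right pillar, standing in its pocket: its tip at least 37 mm below the top (((horizontal distance between pillar_a and pocket_right below 0.02 m and angle between pillar_a's own z axis and vertical below 0.15 rad and horizontal distance between pin_tip and pillar_a below 0.009 m and z of pin_tip in the frame of pillar_a below 0.028 m) or (horizontal distance between pillar_b and pocket_right below 0.02 m and angle between pillar_b's own z axis and vertical below 0.15 rad and horizontal distance between pin_tip and pillar_b below 0.009 m and z of pin_tip in the frame of pillar_b below 0.028 m) or (horizontal distance between pillar_c and pocket_right below 0.02 m and angle between pillar_c's own z axis and vertical below 0.15 rad and horizontal distance between pin_tip and pillar_c below 0.009 m and z of pin_tip in the frame of pillar_c below 0.028 m))), for 0.1 s.
At the end, for the whole second after the job is handed in: The pin stands in the through-bored pillar, upright, within 5 mm of collar down, and that pillar stands in its own pocket (moved under 10 mm); the other two rest inside the tray, standing or lying (their middles within 55 x 75 mm of its centre, under 50 mm high); all at rest (((horizontal distance between pin_tip and pillar_a below 0.009 m and z of pin_tip in the frame of pillar_a below 0.015 m and angle between probe_pin's own z axis and vertical below 0.12 rad and linear speed of each of probe_pin, pillar_b, pillar_c below 0.02 m/s and distance of pillar_a from where it was at the start of the episode below 0.01 m and angle between pillar_a's own z axis and vertical below 0.1 rad and x of pillar_b_mid in the frame of tray between -0.055 and 0.055 m and y of pillar_b_mid in the frame of tray between -0.075 and 0.075 m and z of each of pillar_b_mid, pillar_c_mid in the frame of tray below 0.05 m and x of pillar_c_mid in the frame of tray between -0.055 and 0.055 m and y of pillar_c_mid in the frame of tray between -0.075 and 0.075 m) or (horizontal distance between pin_tip and pillar_b below 0.009 m and z of pin_tip in the frame of pillar_b below 0.015 m and angle between probe_pin's own z axis and vertical below 0.12 rad and linear speed of each of probe_pin, pillar_a, pillar_c below 0.02 m/s and distance of pillar_b from where it was at the start of the episode below 0.01 m and angle between pillar_b's own z axis and vertical below 0.1 rad and x of pillar_a_mid in the frame of tray between -0.055 and 0.055 m and y of pillar_a_mid in the frame of tray between -0.075 and 0.075 m and z of each of pillar_a_mid, pillar_c_mid in the frame of tray below 0.05 m and x of pillar_c_mid in the frame of tray between -0.055 and 0.055 m and y of pillar_c_mid in the frame of tray between -0.075 and 0.075 m) or (horizontal distance between pin_tip and pillar_c below 0.009 m and z of pin_tip in the frame of pillar_c below 0.015 m and angle between probe_pin's own z axis and vertical below 0.12 rad and linear speed of each of probe_pin, pillar_a, pillar_b below 0.02 m/s and distance of pillar_c from where it was at the start of the episode below 0.01 m and angle between pillar_c's own z axis and vertical below 0.1 rad and x of pillar_a_mid in the frame of tray between -0.055 and 0.055 m and y of pillar_a_mid in the frame of tray between -0.075 and 0.075 m and z of each of pillar_a_mid, pillar_b_mid in the frame of tray below 0.05 m and x of pillar_b_mid in the frame of tray between -0.055 and 0.055 m and y of pillar_b_mid in the frame of tray between -0.075 and 0.075 m))); the robot touches nothing.
It fails at once if a pillar is dropped into the tray (falls faster than 0.7 m/s there) ((horizontal distance between pillar_a_mid and tray below 0.1 m and height (world z) of pillar_a_mid below 0.075 m and linear speed of pillar_a above 0.7 m/s) or (horizontal distance between pillar_b_mid and tray below 0.1 m and height (world z) of pillar_b_mid below 0.075 m and linear speed of pillar_b above 0.7 m/s) or (horizontal distance between pillar_c_mid and tray below 0.1 m and height (world z) of pillar_c_mid below 0.075 m and linear speed of pillar_c above 0.7 m/s)).
It fails at once if the tape roll or the heat sink is shifted by more than 20 mm (distance of any of tape_roll, heat_sink from where it was at the start of the episode above 0.02 m).
It also fails if it takes over 72 s, if anything falls off the work surface, if the arm or the gripper's body presses on something with over 40 N, if the wrist force passes 120 N, or if a joint passes its speed limit or range.

## Robot

A 6-joint arm with a two-finger parallel gripper is mounted at the origin on a cart in front of the work surface, level with it; the furniture and walls round the work are solid. World frame = base frame: x ahead of the robot, y to its left, z up, the work surface at z = 0. Lengths are in m, angles in rad, forces in N, time in s.
With the tool pointing down it reaches from about 0.375 to 0.975 m from the base axis. Payload 3.8 kg.
Tool frame: the origin (TCP) lies at the very end of the fingers, on their centre line; the grasp point (between the pads) lies 19 mm behind it; z points along the fingers, y is the line along which they close (so a half turn about z gives the same grasp; the last joint's range is limited). The gripper opens to 88 mm and grips with 3 to 60 N. Pads are 18 mm wide; open, the fingers measure 123 mm over their backs; the gripper's body (75 mm by 187 mm) begins 45 mm behind the grasp point.
Start: joints at [-1.384, 0.264, 1.604, -0, 1.274, -0.037], TCP at [0.15, -0.658, 0.239] pointing down, gripper open.
Joint ranges: [-2.63, 2.63], [-0.94, 2.18], [0.31, 2.57], [-1.31, 4.45], [0, 2.66], [-2.55, 2.55]. Speed limits (rad/s): [2.57, 2.57, 3.14, 3.14, 3.14, 3.14].

## Interface

Orientations are given as a 3x3 rotation matrix whose columns are the frame's x, y, z axes.
In Python, from station import bot, camrig, job_done gives the robot as it stands (bot), with the cameras (camrig) and the job as plain functions.
- The arm moves only by the tool shift_gripper, called after "Call:" by a JSON object that holds its "api" and its "payload", one argument or row to a line. Schema: {"type":"object","properties":{"deltas":{"type":"string"},"squeeze":{"type":"number"},"only":{"type":"string"},"quiet":{"type":"boolean"},"lines":{"type":"string"}},"required":["deltas"],"additionalProperties":false}. deltas is a string of 1 to 20 rows, parted by semicolons, with the numbers parted by spaces; each row has 7 numbers: dx, dy, dz in shares of the most that a row can go, 1 being 62.5 mm, then a rotation vector rx, ry, rz in normalised numbers (1 is 4 rad), then the finger opening in m; each row shifts and turns the commanded pose from where the row before left it, along the tool's axes as they then stand; what a row does not reach is not made up. A row lasts 1/8 s, in which the tool goes at most 0.0625 m and 0.188 rad, less where a joint would pass 70% of its speed; a pose out of reach is approached as far as the arm can. The fingers move at their own pace and stop on an object; squeeze is the grip in N (left out, the last holds). Time passes only in rows, so rows that do not move let the fingers close. The tool returns the time, the measured TCP pose, the force, the opening and the grip force at its end. only (a regular expression) keeps the lines of the reply that match it, lines (a string "A,B") keeps lines A to B, and quiet returns only ok. A shift or turn number past 1, either way, is cut back to 1. Input that does not fit is refused with a message, and nothing moves.
- bot.get_state(): the state, without advancing time (a new reading comes with each control period).
- camrig.read_camera(name): name is "scene" or "top"; returns a dict with "image" (400x640x3 uint8, red, green, blue), "fx", "fy", "cx", "cy" (pixels), "rvec" (rotation vector, rad) and "tvec" (3), from world to camera coordinates, as OpenCV has them. Camera axes: x right, y down, z forward; pixel columns grow to the right and rows downward; lengths in m; the calibration is good to about 2 mm. A picture is of the moment at which its call begins. There is no depth.
- job_done(): hands the job in; it is judged then, once.
The state is a dict: "clock": time; "joint_pos": joint angles; "qvel": joint speeds; "joint_torque": joint torques, N m; "tcp_pos": TCP position; "eef_rot": TCP orientation; "wrist_force": force on the tool from outside, world axes, zero at the start; "moment": the same for the moment, N m; "grip_width": finger opening in m; "grasp_force": force on a finger pad.
Only numpy, scipy, OpenCV 4.12 (cv2) and the standard library are available. Lean on these libraries where they do the work, as an engineer would, in place of code of your own. Each camera call takes 0.05 s, during which the arm holds its last target. There are 200 camera calls.

## Working session

There is one attempt and no reset: what is moved stays moved. The work goes in short steps, Python scripts to look and compute and a tool call to move; the robot and the scene stay as the last step left them, time stands still between calls to the robot, and variables do not carry over. Pictures are saved under pics/ and viewed, at most 10 in all, crops included, and the job is handed in when it is done.

```bash
ls; mkdir -p pics; python3 - <<'E'
from station import bot, camrig, job_done
import cv2,pickle
d={}
for n in("scene","top"):
    r=camrig.read_camera(n);d[n]=r
    cv2.imwrite(f"pics/{n}0.png",r["image"][:,:,::-1])
    print(n,r["fx"],r["cx"],r["cy"],r["rvec"],r["tvec"])
pickle.dump(d,open("cam0.pkl","wb"))
s=bot.get_state();print(s)
E
```

```text
pics
station.py
scene 441.46871968344027 324.10973015720504 195.54276314673086 [ 0.69737728 -2.69515794  1.0056142 ] [0.5039935  0.26703735 0.82512451]
top 397.24487393491245 315.0998176039993 202.59981918374896 [ 2.0860144  -2.14463259  0.14850644] [0.04879005 0.58017033 0.86141629]
{'clock': 0.1, 'joint_pos': array([-1.38390655e+00,  2.64665391e-01,  1.60521216e+00, -2.12163991e-05,
        1.27370868e+00, -3.68758402e-02]), 'qvel': array([ 0.00011764, -0.00125357, -0.00089201, -0.00147018,  0.00188359,
       -0.0002265 ]), 'joint_torque': array([ 3.68718365e-04, -5.03617930e+01, -3.58072078e+01,  7.31292553e-02,
        2.33150512e-02, -5.03711965e-05]), 'tcp_pos': array([ 0.14967395, -0.65754632,  0.23753453]), 'eef_rot': array([[ 9.75067391e-01,  2.21908608e-01, -3.90347119e-04],
       [ 2.21908945e-01, -9.75065433e-01,  1.95508981e-03],
       [ 5.32372751e-05, -1.99296584e-03, -9.99998013e-01]]), 'wrist_force': array([0.45950194, 0.16164716, 0.14240824]), 'moment': array([-0.00636155,  0.01874148,  0.02185935]), 'grasp_force': 0.0, 'grip_width': 0.08771615808081187}
```

View pics/top0.png

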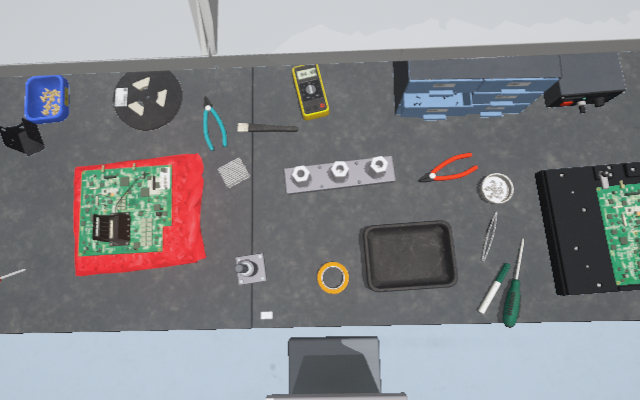

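View pics/scene0.png

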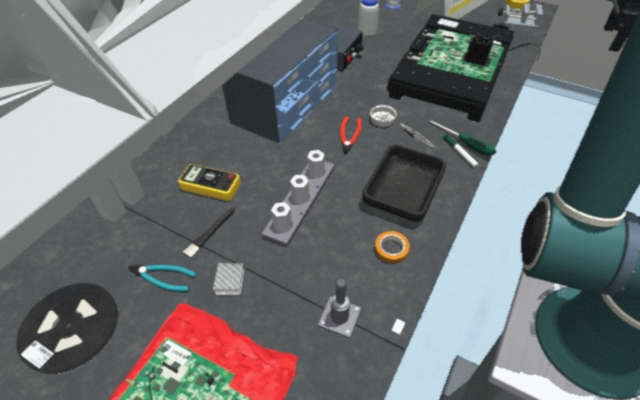

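```bash
cat > h.py <<'E'
import numpy as np,cv2,pickle
def cv(r): return np.array([[r["fx"],0,r["cx"]],[0,r["fy"],r["cy"]],[0,0,1]])
def ray(r,uv,z):
    R=cv2.Rodrigues(r["rvec"])[0]; o=-R.T@r["tvec"]; d=R.T@np.linalg.inv(cv(r))@[*uv,1]
    return o+d*(z-o[2])/d[2]
def proj(r,p): return cv2.projectPoints(np.array([p],float),r["rvec"],r["tvec"],cv(r),None)[0][0,0]
def crop(im,x,y,w,h,k):
    c=cv2.resize(im[y:y+h,x:x+w,::-1],None,fx=k,fy=k,interpolation=cv2.INTER_CUBIC)
    for i in range(-x%10,w,10):
        cv2.line(c,(i*k,0),(i*k,6),(0,0,255),1);cv2.putText(c,str(x+i),(i*k+1,14),0,.3,(0,255,255))
    for i in range(-y%10,h,10):
        cv2.line(c,(0,i*k),(6,i*k),(0,0,255),1);cv2.putText(c,str(y+i),(7,i*k+4),0,.3,(0,255,255))
    return c
def compose(cs):
    W=np.zeros((600,800,3),np.uint8)
    for c,x,y in cs: W[y:y+c.shape[0],x:x+c.shape[1]]=c
    return W
E
python3 - <<'E'
from h import *
d=pickle.load(open("cam0.pkl","rb"));t=d["top"]["image"];s=d["scene"]["image"]
cv2.imwrite("pics/c1.png",compose([(crop(t,282,150,118,46,5),0,0),(crop(t,232,250,36,40,5),600,0),(crop(s,262,145,78,70,5),0,240),(crop(s,262,195,50,50,5),400,240)
,(crop(s,315,272,46,68,4),610,300)]))
E
```

```text
(no output)
```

View pics/c1.png

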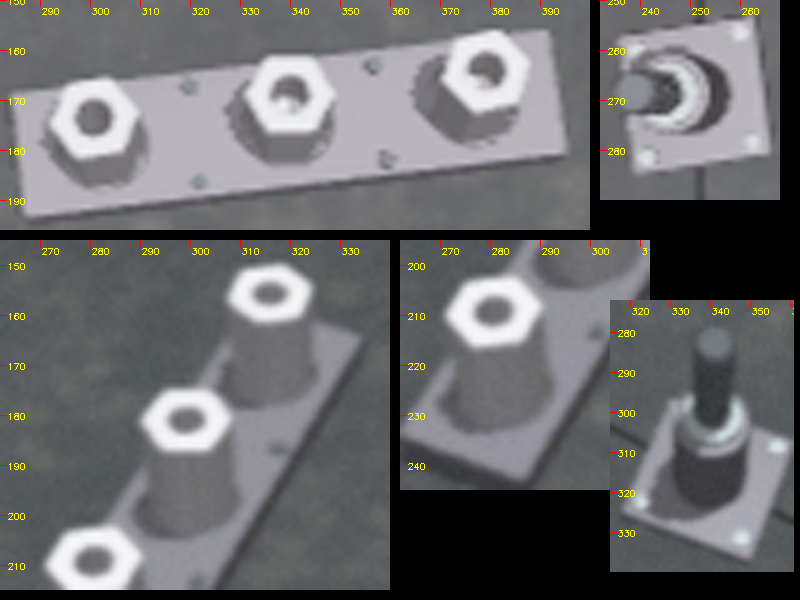

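```bash
python3 - <<'E'
from h import *
from scipy.optimize import least_squares
d=pickle.load(open("cam0.pkl","rb"));T,S=d["top"],d["scene"]
def hexc(r,c):
    k=4;u,v=map(int,c);g=cv2.cvtColor(r["image"],cv2.COLOR_RGB2GRAY)[v-14:v+15,u-14:u+15]
    g=cv2.resize(g,None,fx=k,fy=k,interpolation=cv2.INTER_CUBIC)
    cs=cv2.findContours((g>212).astype(np.uint8),0,2)[0];h=cv2.convexHull(max(cs,key=cv2.contourArea));m=cv2.moments(h)
    return np.array([(m["m10"]/m["m00"]+.5)/k-.5+u-14,(m["m01"]/m["m00"]+.5)/k-.5+v-14]),m["m00"]/16
def tri(a,b):
    s=least_squares(lambda p:np.r_[proj(T,p)-a,proj(S,p)-b],[.6,0,.07]);return s.x,s.cost
P=[]
for n,a,b in(("L",(300.4,173.2),(280.4,208.8)),("M",(339.6,168.4),(298.8,180.6)),("R",(379,163.8),(315.6,155.3))):
    (a2,A),(b2,B)=hexc(T,a),hexc(S,b)
    print(n,a2,A,b2,B,tri(a2,b2),ray(T,a2,.071)[:2],ray(S,b2,.071)[:2])
print("pin",tri((239,268),(340.6,282.4)),ray(T,(239,268),.132),ray(S,(340.6,282.4),.132))
# tray rim corners approx top picture, rim z=.045
for c in((364,226),(452,221),(456,284),(368,291)): print("tray",ray(T,c,.045))
# rack corners z=.016
for c in((285,168.2),(391.5,156),(395,180.3),(287.5,193)): print("rack",ray(T,c,.016))
for c in((238,259.5),(259.5,256.3),(262.3,278),(241.5,281.2)): print("stand bolts",ray(T,c,.008))
for c in((322,322),(356.5,308.2),(347.5,331.5)): print("stand bolts S",ray(S,c,.008))
print("tape",ray(T,(333,278),.019))
E
```

```text
L [300.40839497 173.12806774] 185.90625 [280.43144428 208.81231443] 171.90625 (array([0.64780944, 0.06411551, 0.06861847]), np.float64(0.006920234636194745)) [0.64701316 0.06388711] [0.64676134 0.06569102]
M [339.66373418 168.35945851] 185.15625 [298.9648074  180.56473166] 144.40625 (array([ 0.65598283, -0.02580847,  0.06855878]), np.float64(0.00595589831691561)) [ 0.65516686 -0.02578094] [ 0.65487819 -0.02389594]
R [378.95590186 163.69795811] 188.5 [315.60456762 155.28167018] 118.53125 (array([ 0.66393785, -0.11552255,  0.06852436]), np.float64(0.010269105506090993)) [ 0.66304236 -0.11525221] [ 0.66286327 -0.11327156]
pin (array([0.43689891, 0.19040427, 0.12792085]), np.float64(0.11644847950271847)) [0.43611933 0.18923063 0.132     ] [0.43640456 0.19266592 0.132     ]
tray [ 0.52481184 -0.07726035  0.045     ]
tray [ 0.53048604 -0.2764008   0.045     ]
tray [ 0.39057659 -0.27347215  0.045     ]
tray [ 0.3799457  -0.07947036  0.045     ]
rack [0.67458399 0.10487902 0.016     ]
rack [ 0.69621293 -0.15393977  0.016     ]
rack [ 0.63573585 -0.15879253  0.016     ]
rack [0.61293497 0.09956267 0.016     ]
stand bolts [0.45793914 0.21978368 0.008     ]
stand bolts [0.46411774 0.16866555 0.008     ]
stand bolts [0.41354597 0.16209629 0.008     ]
stand bolts [0.40736    0.21107264 0.008     ]
stand bolts S [0.45838626 0.22097796 0.008     ]
stand bolts S [0.41359155 0.16358414 0.008     ]
stand bolts S [0.40726946 0.21428121 0.008     ]
tape [ 0.40972276 -0.00313224  0.019     ]
```

Rack upper, tray to the right and stand on the left: pillar tops in the top view are at (300,173), (340,168) and (379,164), pin handle top at (239,268), tray about (410,256).

The manual's scale: shifts go in shares of 62.5 mm and turns go in shares of 4 rad. Converting my numbers, -0.1795 rad / 4 = -0.0449.

```bash
cat > to.py <<'E'
import sys,numpy as np
from station import bot, camrig, job_done
from scipy.spatial.transform import Rotation as Ro
s=bot.get_state();R=np.array(s["eef_rot"]);p=np.array(s["tcp_pos"])
for a in sys.argv[1:]:
    q=np.array(eval(a),float);print(a,np.round(R.T@(q-p),4));p=q
print("t",s["clock"],"tcp",np.round(s["tcp_pos"],4),"yaw",np.arctan2(R[1,1],R[0,1]).round(4),"tilt",R[2,:2].round(4),"F",np.round(s["wrist_force"],1),"w",round(s["grip_width"],4),s["joint_pos"].round(2))
E
```

Call:
{"api": "shift_gripper", "payload": {
  "deltas": "0 0 0 0 0 -0.0449 0.088;0 0 0 0 0 -0.0449 0.088;0 0 0 0 0 -0.0449 0.088;0 0 0 0 0 -0.0449 0.088;0 0 0 0 0 -0.0449 0.088;0 0 0 0 0 -0.0449 0.088;0 0 0 0 0 -0.0449 0.088;0 0 0 0 0 -0.0449 0.088"
}}

```text
clock: 1.1
tcp_pos: [0.1497, -0.6577, 0.2379]
eef_rot: [[-0.095, 0.995, -0.0], [0.995, 0.095, 0.001], [0.001, -0.0, -1.0]]
wrist_force: [-0.5, 0.3, 0.9]
grip_width: 0.0879
grasp_force: 0.0
```

```bash
python3 to.py .45,-.2,.235 .436,.191,.235
```

```text
.45,-.2,.235 [0.4272 0.3423 0.0034]
.436,.191,.235 [0.3906 0.0231 0.0005]
t 1.1 tcp [ 0.1497 -0.6577  0.2379] yaw 0.0949 tilt [ 0.0014 -0.0001] F [-0.5  0.3  0.9] w 0.0879 [-1.38  0.26  1.6  -0.    1.27 -1.48]
```

Scaled: 0.0558 m is 0.8928, 0.0475 m is 0.76.

Call:
{"api": "shift_gripper", "payload": {
  "deltas": "0.76 0.608 0 0 0 0 0.088;0.76 0.608 0 0 0 0 0.088;0.76 0.608 0 0 0 0 0.088;0.76 0.608 0 0 0 0 0.088;0.76 0.608 0 0 0 0 0.088;0.76 0.608 0 0 0 0 0.088;0.76 0.608 0 0 0 0 0.088;0.76 0.608 0 0 0 0 0.088;0.76 0.608 0 0 0 0 0.088;0.8928 0.0528 0 0 0 0 0.088;0.8928 0.0528 0 0 0 0 0.088;0.8928 0.0528 0 0 0 0 0.088;0.8928 0.0528 0 0 0 0 0.088;0.8928 0.0528 0 0 0 0 0.088;0.8928 0.0528 0 0 0 0 0.088;0.8928 0.0528 0 0 0 0 0.088;0 0 0 0 0 0 0.088;0 0 0 0 0 0 0.088"
}}

```text
clock: 3.35
tcp_pos: [0.4403, 0.1888, 0.2382]
eef_rot: [[-0.09, 0.996, -0.001], [0.996, 0.09, -0.001], [-0.001, -0.001, -1.0]]
wrist_force: [0.1, -0.5, -0.5]
grip_width: 0.0879
grasp_force: 0.0
```

```bash
python3 to.py .436,.191,.086
```

```text
.436,.191,.086 [ 0.0027 -0.004   0.1522]
t 3.35 tcp [0.4403 0.1888 0.2382] yaw 0.0902 tilt [-0.001 -0.001] F [ 0.1 -0.5 -0.5] w 0.0879 [ 0.35 -0.11  2.01 -0.    1.25  0.26]
```

Yaw is right. Descend over the pin, close, and let it settle.

Scaled: 0.05 m is 0.8, 0.04 m is 0.64.

Call:
{"api": "shift_gripper", "payload": {
  "deltas": "0.0432 -0.064 0.8 0 0 0 0.088;0 0 0.8 0 0 0 0.088;0 0 0.64 0 0 0 0.088;0 0 0.192 0 0 0 0.088;0 0 0 0 0 0 0.088;0 0 0 0 0 0 0.01;0 0 0 0 0 0 0.01;0 0 0 0 0 0 0.01;0 0 0 0 0 0 0.01;0 0 0 0 0 0 0.01;0 0 0 0 0 0 0.01",
  "squeeze": 25
}}

```text
clock: 4.72
tcp_pos: [0.4364, 0.1915, 0.0867]
eef_rot: [[-0.089, 0.996, -0.0], [0.996, 0.089, -0.0], [-0.0, -0.0, -1.0]]
wrist_force: [0.2, -0.6, -0.2]
grip_width: 0.0299
grasp_force: 0.0
```

```bash
python3 to.py .436,.191,.086
```

```text
.436,.191,.086 [-0.0005 -0.0005  0.0007]
t 4.725 tcp [0.4364 0.1915 0.0867] yaw 0.0891 tilt [-0.     -0.0001] F [ 0.2 -0.6 -0.2] w 0.0299 [0.36 0.04 2.16 0.   0.94 0.27]
```

Scaled: -0.04 m is -0.64, -0.035 m is -0.56.

Call:
{"api": "shift_gripper", "payload": {
  "deltas": "0 0 0 0 0 0 0.01;0 0 0 0 0 0 0.01;0 0 0 0 0 0 0.01;0 0 0 0 0 0 0.01;0 0 -0.48 0 0 0 0.01;0 0 -0.64 0 0 0 0.01;0 0 -0.56 0 0 0 0.01;0 0 0 0 0 0 0.01"
}}

```text
clock: 5.72
tcp_pos: [0.4388, 0.1923, 0.1949]
eef_rot: [[-0.089, 0.996, 0.006], [0.996, 0.089, 0.002], [0.002, 0.006, -1.0]]
wrist_force: [-0.4, -0.6, -1.6]
grip_width: 0.0175
grasp_force: 25.0
```

```bash
python3 to.py .647,.0648,.19 .655,-.0248,.19 .663,-.1143,.19
python3 - <<'E'
from h import *
from station import bot, camrig, job_done
d={n:camrig.read_camera(n) for n in("top","scene")};pickle.dump(d,open("cam1.pkl","wb"))
p=bot.get_state()["tcp_pos"]+[0,0,-.079]
a,b=[np.int_(proj(d[n],p)) for n in("top","scene")];print(a,b)
cv2.imwrite("pics/c2.png",compose([(crop(d["top"]["image"],a[0]-40,a[1]-40,79,79,5),0,0),(crop(d["scene"]["image"],b[0]-40,b[1]-60,79,100,5),400,0)]))
E
```

```text
.647,.0648,.19 [-0.1456  0.1961  0.0059]
.655,-.0248,.19 [-0.09    0.     -0.0002]
.663,-.1143,.19 [-0.0899  0.     -0.0002]
t 5.725 tcp [0.4388 0.1923 0.1949] yaw 0.089 tilt [0.0019 0.0065] F [-0.4 -0.6 -1.6] w 0.0175 [ 0.36 -0.08  2.06  0.    1.15  0.27]
[240 268] [340 287]
```

View pics/c2.png

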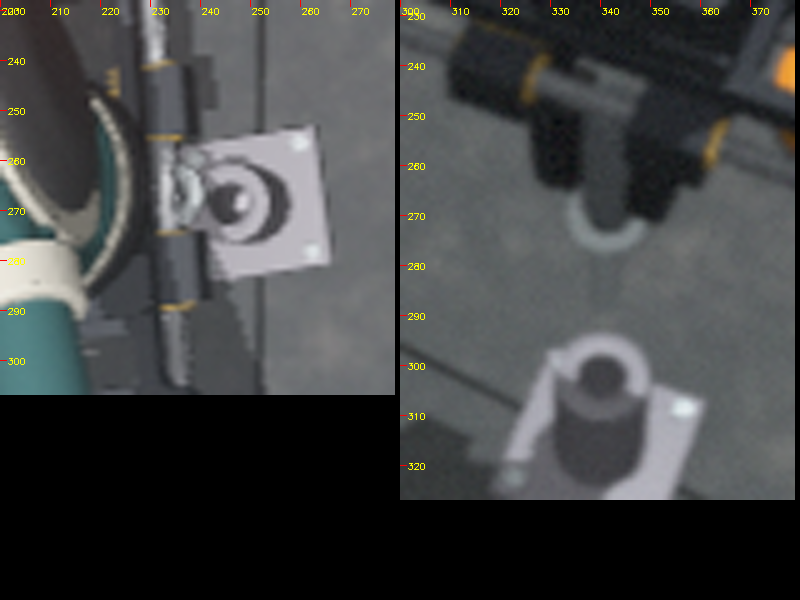

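```bash
python3 - <<'E'
from h import *
from station import bot, camrig, job_done
d=pickle.load(open("cam1.pkl","rb"));p=bot.get_state()["tcp_pos"]
R=bot.get_state()["eef_rot"];print(p)
for n in("scene","top"):
  for z in(.019,.024,.079):
    q=p+R[:,2]*z; q2=p+R[:,2]*(z if 0 else z); print(n,z,proj(d[n],q),"per mm tool x",(proj(d[n],q+R[:,0]*.005)-proj(d[n],q))/5,"y",(proj(d[n],q+R[:,1]*.005)-proj(d[n],q))/5)
E
```

```text
[0.43617007 0.19134957 0.19108687]
scene 0.019 [341.6506739  269.48460436] per mm tool x [-0.2338863   0.48223587] y [-0.5601032  -0.21164024]
scene 0.024 [341.57853564 271.08496612] per mm tool x [-0.23273302  0.48104963] y [-0.55719001 -0.21114303]
scene 0.079 [340.83153585 287.65689219] per mm tool x [-0.22075737  0.46796746] y [-0.52703667 -0.20563153]
top 0.019 [233.30499061 267.80069198] per mm tool x [-0.50837723  0.05921325] y [-0.03961643 -0.51657275]
top 0.024 [233.91344142 267.82825389] per mm tool x [-0.50517435  0.05883825] y [-0.0395031  -0.51331557]
top 0.079 [240.13148496 268.10992185] per mm tool x [-0.47243361  0.0550063 ] y [-0.03824492 -0.4800217 ]
```

```bash
python3 to.py .647,.0648,.19
```

```text
.647,.0648,.19 [-0.1448  0.1987  0.001 ]
t 5.825 tcp [0.4362 0.1913 0.1911] yaw 0.089 tilt [-0.0001 -0.0004] F [ 0.1 -0.8 -1.8] w 0.0179 [ 0.36 -0.08  2.07 -0.    1.15  0.27]
```

Scaled: 0.0497 m is 0.7952, -0.0362 m is -0.5792.

Call:
{"api": "shift_gripper", "payload": {
  "deltas": "-0.5792 0.7952 0 0 0 0 0.01;-0.5792 0.7952 0 0 0 0 0.01;-0.5792 0.7952 0 0 0 0 0.01;-0.5792 0.7952 0 0 0 0 0.01;0 0 0 0 0 0 0.01;0 0 0 0 0 0 0.01;0 0 0.48 0 0 0 0.01;0 0 0 0 0 0 0.01"
}}

```text
clock: 6.82
tcp_pos: [0.6433, 0.0658, 0.1583]
eef_rot: [[-0.09, 0.996, -0.008], [0.996, 0.09, -0.0], [0.0, -0.007, -1.0]]
wrist_force: [0.2, -0.3, -1.7]
grip_width: 0.0179
grasp_force: 25.0
```

```bash
python3 to.py .647,.0648,.12
python3 - <<'E'
from h import *
from station import bot, camrig, job_done
d={n:camrig.read_camera(n) for n in("top","scene")}
cv2.imwrite("pics/c3.png",compose([(crop(d["top"]["image"],260,134,79,79,5),0,0),(crop(d["scene"]["image"],240,155,79,100,5),400,0)]))
E
```

```text
.647,.0648,.12 [-0.0014  0.0039  0.0383]
t 6.825 tcp [0.6433 0.0658 0.1583] yaw 0.0904 tilt [ 0.0004 -0.0075] F [ 0.2 -0.3 -1.7] w 0.0179 [ 0.06  0.27  1.74  0.    1.13 -0.03]
```

View pics/c3.png

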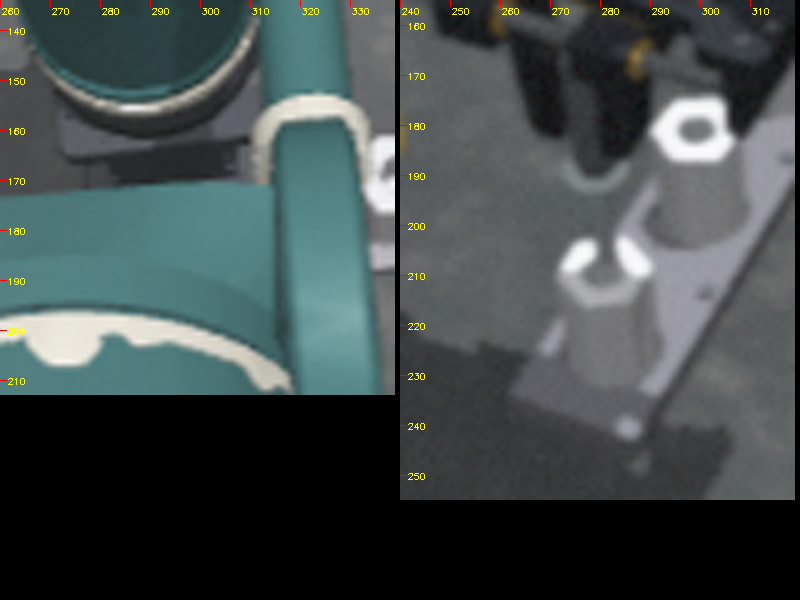

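The pin (collar at (279,186) in the scene view) stands over the left bore (280,209); the top view is blocked by the arm. Descending.

Call:
{"api": "shift_gripper", "payload": {
  "deltas": "0 0 0 0 0 0 0.01"
}}

```text
clock: 7.05
tcp_pos: [0.6477, 0.0655, 0.1632]
eef_rot: [[-0.09, 0.996, 0.002], [0.996, 0.09, 0.0], [0.0, 0.002, -1.0]]
wrist_force: [1.2, 0.0, -1.0]
grip_width: 0.0174
grasp_force: 25.0
```

```bash
python3 to.py .647,.0648,.12
```

```text
.647,.0648,.12 [-0.0006 -0.0008  0.0432]
t 7.05 tcp [0.6477 0.0655 0.1632] yaw 0.0897 tilt [0.     0.0019] F [ 1.2  0.  -1. ] w 0.0174 [ 0.06  0.27  1.74  0.    1.13 -0.03]
```

Call:
{"api": "shift_gripper", "payload": {
  "deltas": "0 0 0.24 0 0 0 0.01;0 0 0.16 0 0 0 0.01;0 0 0.16 0 0 0 0.01;0 0 0 0 0 0 0.01"
}}

```text
clock: 7.55
tcp_pos: [0.6463, 0.0648, 0.1249]
eef_rot: [[-0.089, 0.996, -0.003], [0.996, 0.089, -0.0], [0.0, -0.003, -1.0]]
wrist_force: [0.9, -0.9, -1.1]
grip_width: 0.0178
grasp_force: 25.0
```

```bash
python3 to.py .647,.0648,.11
```

```text
.647,.0648,.11 [-0.      0.0008  0.0149]
t 7.55 tcp [0.6463 0.0648 0.1249] yaw 0.0889 tilt [ 0.0001 -0.0031] F [ 0.9 -0.9 -1.1] w 0.0178 [ 0.06  0.31  1.77 -0.    1.07 -0.03]
```

Scaled: 0.008 m is 0.128, 0.004 m is 0.064.

Call:
{"api": "shift_gripper", "payload": {
  "deltas": "0 0 0.128 0 0 0 0.01;0 0 0.064 0 0 0 0.01;0 0 0.032 0 0 0 0.01;0 0 0.032 0 0 0 0.01;0 0 0.032 0 0 0 0.01;0 0 0 0 0 0 0.01;0 0 0 0 0 0 0.01"
}}

```text
clock: 8.43
tcp_pos: [0.6475, 0.0649, 0.1088]
eef_rot: [[-0.089, 0.996, 0.0], [0.996, 0.089, 0.0], [-0.0, 0.0, -1.0]]
wrist_force: [0.3, 0.2, -1.2]
grip_width: 0.0177
grasp_force: 25.0
```

```bash
python3 to.py .647,.0648,.11
```

```text
.647,.0648,.11 [-0.0001 -0.0005 -0.0012]
t 8.425 tcp [0.6475 0.0649 0.1088] yaw 0.089 tilt [-0.      0.0002] F [ 0.3  0.2 -1.2] w 0.0177 [ 0.06  0.32  1.78  0.    1.04 -0.03]
```

Scaled: 0.003 m is 0.048.

Call:
{"api": "shift_gripper", "payload": {
  "deltas": "0 0 0.048 0 0 0 0.01;0 0 0.048 0 0 0 0.01;0 0 0.048 0 0 0 0.01;0 0 0 0 0 0 0.01"
}}

```text
clock: 8.93
tcp_pos: [0.647, 0.0649, 0.0991]
eef_rot: [[-0.089, 0.996, -0.001], [0.996, 0.089, -0.0], [0.0, -0.001, -1.0]]
wrist_force: [-0.2, 0.3, -0.9]
grip_width: 0.0175
grasp_force: 25.0
```

```bash
python3 to.py .647,.0648,.097
```

```text
.647,.0648,.097 [-0.0001 -0.      0.0021]
t 8.925 tcp [0.647  0.0649 0.0991] yaw 0.089 tilt [ 0.     -0.0009] F [-0.2  0.3 -0.9] w 0.0175 [ 0.06  0.33  1.79 -0.    1.02 -0.03]
```

Left is through (no contact 10 mm past the blind floor). Up, across to the middle, down.

Scaled: -0.045 m is -0.72, -0.04 m is -0.64.

Call:
{"api": "shift_gripper", "payload": {
  "deltas": "0 0 -0.32 0 0 0 0.01;0 0 -0.64 0 0 0 0.01;0 0 -0.32 0 0 0 0.01;0 0 0 0 0 0 0.01;-0.72 0 0 0 0 0 0.01;-0.72 0 0 0 0 0 0.01;0 0 0 0 0 0 0.01;0 0 0 0 0 0 0.01;0 0 0.4 0 0 0 0.01"
}}

```text
clock: 10.05
tcp_pos: [0.6571, -0.0236, 0.1564]
eef_rot: [[-0.09, 0.996, 0.004], [0.996, 0.09, 0.0], [-0.0, 0.004, -1.0]]
wrist_force: [0.4, -1.0, -1.2]
grip_width: 0.0173
grasp_force: 25.0
```

```bash
python3 to.py .655,-.0248,.12
```

```text
.655,-.0248,.12 [-0.001  -0.0023  0.0364]
t 10.05 tcp [ 0.6571 -0.0236  0.1564] yaw 0.0899 tilt [-0.0002  0.0045] F [ 0.4 -1.  -1.2] w 0.0173 [-0.07  0.29  1.73  0.    1.12 -0.16]
```

Scaled: 0.015 m is 0.24, 0.01 m is 0.16.

Call:
{"api": "shift_gripper", "payload": {
  "deltas": "0 0 0 0 0 0 0.01;0 0 0.24 0 0 0 0.01;0 0 0.16 0 0 0 0.01;0 0 0.08 0 0 0 0.01;0 0 0 0 0 0 0.01"
}}

```text
clock: 10.68
tcp_pos: [0.6551, -0.0247, 0.1242]
eef_rot: [[-0.089, 0.996, -0.001], [0.996, 0.089, 0.0], [0.0, -0.001, -1.0]]
wrist_force: [0.7, -0.2, -1.7]
grip_width: 0.0177
grasp_force: 25.0
```

```bash
python3 to.py .655,-.0248,.11
```

```text
.655,-.0248,.11 [-0.0001 -0.0001  0.0142]
t 10.675 tcp [ 0.6551 -0.0247  0.1242] yaw 0.089 tilt [ 0.0002 -0.0009] F [ 0.7 -0.2 -1.7] w 0.0177 [-0.08  0.32  1.76  0.    1.07 -0.16]
```

Scaled: 0.008 m is 0.128, 0.003 m is 0.048.

Call:
{"api": "shift_gripper", "payload": {
  "deltas": "0 0 0.128 0 0 0 0.01;0 0 0.048 0 0 0 0.01;0 0 0.032 0 0 0 0.01;0 0 0.016 0 0 0 0.01;0 0 0.016 0 0 0 0.01;0 0 0 0 0 0 0.01;0 0 0 0 0 0 0.01"
}}

```text
clock: 11.55
tcp_pos: [0.6557, -0.0248, 0.1105]
eef_rot: [[-0.089, 0.996, 0.001], [0.996, 0.089, -0.0], [-0.0, 0.001, -1.0]]
wrist_force: [-2.7, 0.5, 4.4]
grip_width: 0.0179
grasp_force: 25.0
```

```bash
python3 to.py .655,-.0248,.11
```

```text
.655,-.0248,.11 [ 0.     -0.0007  0.0005]
t 11.55 tcp [ 0.6557 -0.0248  0.1105] yaw 0.0891 tilt [-0.0002  0.0007] F [-2.7  0.5  4.4] w 0.0179 [-0.08  0.33  1.77 -0.    1.04 -0.16]
```

Middle is blind (contact at TCP 0.1105, upward force). On to the right.

Scaled: -0.045 m is -0.72, -0.035 m is -0.56.

Call:
{"api": "shift_gripper", "payload": {
  "deltas": "0 0 -0.32 0 0 0 0.01;0 0 -0.56 0 0 0 0.01;0 0 -0.24 0 0 0 0.01;0 0 0 0 0 0 0.01;-0.72 0 0 0 0 0 0.01;-0.72 0 0 0 0 0 0.01;0 0 0 0 0 0 0.01;0 0 0 0 0 0 0.01;0 0 0.32 0 0 0 0.01;0 0 0 0 0 0 0.01"
}}

```text
clock: 12.8
tcp_pos: [0.6612, -0.1128, 0.1562]
eef_rot: [[-0.09, 0.996, -0.006], [0.996, 0.09, 0.001], [0.002, -0.006, -1.0]]
wrist_force: [-0.4, -0.3, -1.6]
grip_width: 0.0178
grasp_force: 25.0
```

```bash
python3 to.py .663,-.1143,.12
```

```text
.663,-.1143,.12 [-0.0017  0.0018  0.0362]
t 12.8 tcp [ 0.6612 -0.1128  0.1562] yaw 0.0903 tilt [ 0.0018 -0.0055] F [-0.4 -0.3 -1.6] w 0.0178 [-0.21  0.32  1.69  0.    1.14 -0.3 ]
```

Scaled: 0.015 m is 0.24, 0.01 m is 0.16.

Call:
{"api": "shift_gripper", "payload": {
  "deltas": "0 0 0.24 0 0 0 0.01;0 0 0.16 0 0 0 0.01;0 0 0.16 0 0 0 0.01;0 0 0 0 0 0 0.01"
}}

```text
clock: 13.3
tcp_pos: [0.6625, -0.1142, 0.1232]
eef_rot: [[-0.089, 0.996, -0.002], [0.996, 0.089, 0.001], [0.001, -0.002, -1.0]]
wrist_force: [0.3, -0.1, -1.4]
grip_width: 0.0179
grasp_force: 25.0
```

```bash
python3 to.py .663,-.1143,.11
```

```text
.663,-.1143,.11 [-0.0002  0.0005  0.0132]
t 13.3 tcp [ 0.6625 -0.1142  0.1232] yaw 0.0889 tilt [ 0.0007 -0.0023] F [ 0.3 -0.1 -1.4] w 0.0179 [-0.21  0.35  1.72  0.    1.08 -0.3 ]
```

Scaled: 0.008 m is 0.128, 0.003 m is 0.048.

Call:
{"api": "shift_gripper", "payload": {
  "deltas": "0 0 0.128 0 0 0 0.01;0 0 0.048 0 0 0 0.01;0 0 0.032 0 0 0 0.01;0 0 0.016 0 0 0 0.01;0 0 0.016 0 0 0 0.01;0 0 0 0 0 0 0.01;0 0 0 0 0 0 0.01"
}}

```text
clock: 14.18
tcp_pos: [0.6636, -0.1144, 0.1105]
eef_rot: [[-0.089, 0.996, 0.001], [0.996, 0.089, -0.0], [-0.0, 0.001, -1.0]]
wrist_force: [-1.2, -1.0, 4.9]
grip_width: 0.0174
grasp_force: 25.0
```

```bash
python3 to.py .663,-.1143,.11
```

```text
.663,-.1143,.11 [ 0.0002 -0.0006  0.0005]
t 14.175 tcp [ 0.6636 -0.1144  0.1105] yaw 0.089 tilt [-0.0003  0.0007] F [-1.2 -1.   4.9] w 0.0174 [-0.21  0.36  1.73 -0.    1.06 -0.3 ]
```

Right is blind too. Back to the left pillar to plant the pin.

Scaled: 0.045 m is 0.72, -0.035 m is -0.56.

Call:
{"api": "shift_gripper", "payload": {
  "deltas": "0 0 -0.32 0 0 0 0.01;0 0 -0.56 0 0 0 0.01;0 0 -0.24 0 0 0 0.01;0 0 0 0 0 0 0.01;0.72 0 0 0 0 0 0.01;0.72 0 0 0 0 0 0.01;0.72 0 0 0 0 0 0.01;0.72 0 0 0 0 0 0.01;0 0 0 0 0 0 0.01;0 0 0 0 0 0 0.01;0 0 0.32 0 0 0 0.01;0 0 0 0 0 0 0.01;0 0 0 0 0 0 0.01"
}}

```text
clock: 15.8
tcp_pos: [0.647, 0.0641, 0.1588]
eef_rot: [[-0.088, 0.996, -0.002], [0.996, 0.088, -0.0], [0.0, -0.002, -1.0]]
wrist_force: [0.1, -0.1, -1.1]
grip_width: 0.0178
grasp_force: 25.0
```

```bash
python3 to.py .647,.0648,.097
```

```text
.647,.0648,.097 [0.0007 0.0001 0.0618]
t 15.8 tcp [0.647  0.0641 0.1588] yaw 0.0878 tilt [ 0.     -0.0015] F [ 0.1 -0.1 -1.1] w 0.0178 [ 0.06  0.28  1.74 -0.    1.13 -0.03]
```

Scaled: 0.02 m is 0.32, 0.015 m is 0.24.

Call:
{"api": "shift_gripper", "payload": {
  "deltas": "0.008 0 0.24 0 0 0 0.01;0 0 0.32 0 0 0 0.01;0 0 0.24 0 0 0 0.01;0 0 0.128 0 0 0 0.01;0 0 0.048 0 0 0 0.01;0 0 0.016 0 0 0 0.01;0 0 0 0 0 0 0.01;0 0 0 0 0 0 0.01"
}}

```text
clock: 16.8
tcp_pos: [0.6478, 0.0655, 0.0984]
eef_rot: [[-0.089, 0.996, 0.001], [0.996, 0.089, 0.0], [-0.0, 0.001, -1.0]]
wrist_force: [0.4, 0.4, -1.5]
grip_width: 0.0174
grasp_force: 25.0
```

```bash
python3 to.py .647,.0648,.095
```

```text
.647,.0648,.095 [-0.0006 -0.0009  0.0034]
t 16.8 tcp [0.6478 0.0655 0.0984] yaw 0.089 tilt [-0.      0.0012] F [ 0.4  0.4 -1.5] w 0.0174 [ 0.06  0.33  1.79  0.    1.02 -0.03]
```

Scaled: 0.001 m is 0.016.

Call:
{"api": "shift_gripper", "payload": {
  "deltas": "0 0 0.016 0 0 0 0.01;0 0 0.016 0 0 0 0.01;0 0 0.016 0 0 0 0.01;0 0 0 0 0 0 0.01;0 0 0 0 0 0 0.01"
}}

```text
clock: 17.42
tcp_pos: [0.6476, 0.0655, 0.0956]
eef_rot: [[-0.089, 0.996, 0.001], [0.996, 0.089, 0.0], [-0.0, 0.001, -1.0]]
wrist_force: [-2.8, -1.1, 6.0]
grip_width: 0.0178
grasp_force: 25.0
```

```bash
python3 to.py .647,.0648,.095
```

```text
.647,.0648,.095 [-0.0006 -0.0006  0.0006]
t 17.425 tcp [0.6476 0.0655 0.0956] yaw 0.089 tilt [-0.      0.0006] F [-2.8 -1.1  6. ] w 0.0178 [ 0.06  0.34  1.79 -0.    1.02 -0.03]
```

Collar is seated (force up at TCP 0.0956). Release, rise, go to the middle pillar.

Scaled: -0.045 m is -0.72, -0.04 m is -0.64.

Call:
{"api": "shift_gripper", "payload": {
  "deltas": "0 0 -0.008 0 0 0 0.088;0 0 0 0 0 0 0.088;0 0 0 0 0 0 0.088;0 0 0 0 0 0 0.088;0 0 0 0 0 0 0.088;0 0 -0.48 0 0 0 0.088;0 0 -0.64 0 0 0 0.088;0 0 -0.64 0 0 0 0.088;-0.72 0 0 0 0 0 0.088;-0.72 0 0 0 0 0 0.088;0 0 0 0 0 0 0.088;0 0 0 0 0 0 0.088;0 0 0 0 0 0 0.088"
}}

```text
clock: 19.05
tcp_pos: [0.6552, -0.0232, 0.205]
eef_rot: [[-0.09, 0.996, -0.0], [0.996, 0.09, 0.0], [0.0, -0.0, -1.0]]
wrist_force: [-0.5, -0.2, -0.2]
grip_width: 0.0879
grasp_force: 0.0
```

```bash
python3 to.py .655,-.0246,.04
python3 - <<'E'
from h import *
from station import bot, camrig, job_done
d={n:camrig.read_camera(n) for n in("top","scene")}
cv2.imwrite("pics/c4.png",compose([(crop(d["top"]["image"],280,134,79,79,5),0,0),(crop(d["scene"]["image"],240,145,79,110,5),400,0)]))
E
```

```text
.655,-.0246,.04 [-0.0015 -0.0003  0.165 ]
t 19.05 tcp [ 0.6552 -0.0232  0.205 ] yaw 0.09 tilt [ 0.0004 -0.0003] F [-0.5 -0.2 -0.2] w 0.0879 [-0.07  0.25  1.68  0.    1.21 -0.16]
```

View pics/c4.png

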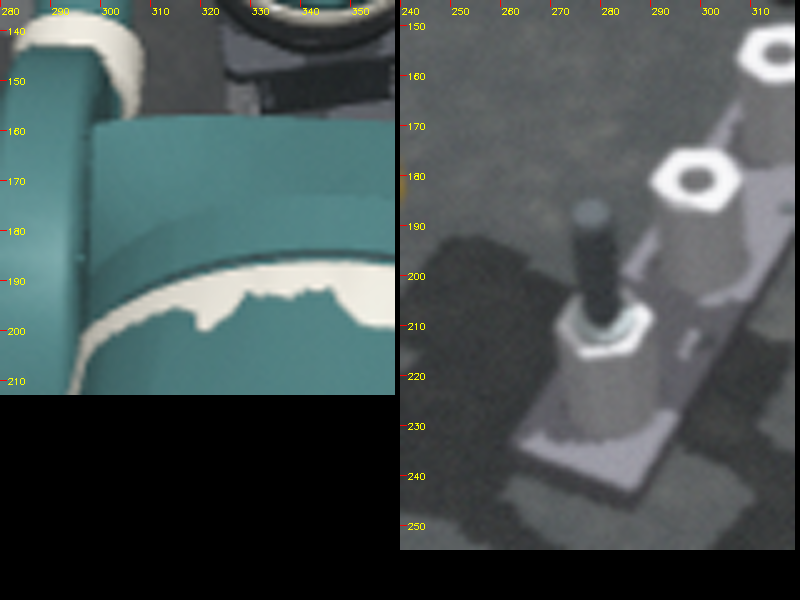

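The pin stands collar-down in the left pillar (collar at (280,209), handle top (278,187)); the middle pillar (299,180) is undisturbed. Descend on it and close.

Scaled: 0.05 m is 0.8, 0.04 m is 0.64.

Call:
{"api": "shift_gripper", "payload": {
  "deltas": "-0.024 0 0.8 0 0 0 0.088;0 0 0.8 0 0 0 0.088;0 0 0.64 0 0 0 0.088;0 0 0.32 0 0 0 0.088;0 0 0.08 0 0 0 0.088;0 0 0 0 0 0 0.088;0 0 0 0 0 0 0.02;0 0 0 0 0 0 0.02;0 0 0 0 0 0 0.02;0 0 0 0 0 0 0.02;0 0 0 0 0 0 0.02;0 0 0 0 0 0 0.02;0 0 0 0 0 0 0.02;0 0 0 0 0 0 0.02",
  "squeeze": 30
}}

```text
clock: 20.9
tcp_pos: [0.6556, -0.0257, 0.0403]
eef_rot: [[-0.089, 0.996, 0.0], [0.996, 0.089, 0.0], [0.0, 0.0, -1.0]]
wrist_force: [0.7, 1.0, 0.1]
grip_width: 0.037
grasp_force: 29.2
```

```bash
python3 to.py .655,-.0246,.04
```

```text
.655,-.0246,.04 [ 0.0011 -0.0005  0.0003]
t 20.9 tcp [ 0.6556 -0.0257  0.0403] yaw 0.089 tilt [0.     0.0003] F [0.7 1.  0.1] w 0.037 [-0.08  0.41  1.81  0.    0.93 -0.17]
```

Scaled: -0.03 m is -0.48, -0.02 m is -0.32.

Call:
{"api": "shift_gripper", "payload": {
  "deltas": "0 0 0 0 0 0 0.02;0 0 0 0 0 0 0.02;0 0 -0.32 0 0 0 0.02;0 0 -0.48 0 0 0 0.02;0 0 -0.32 0 0 0 0.02;0 0 0 0 0 0 0.02;0 0 0 0 0 0 0.02"
}}

```text
clock: 21.78
tcp_pos: [0.6548, -0.0257, 0.1097]
eef_rot: [[-0.089, 0.996, -0.001], [0.996, 0.089, 0.0], [0.0, -0.001, -1.0]]
wrist_force: [0.3, -0.3, -1.9]
grip_width: 0.0369
grasp_force: 29.2
```

```bash
python3 to.py .4551,-.1407,.11
```

```text
.4551,-.1407,.11 [-9.680e-02 -2.091e-01 -1.000e-04]
t 21.775 tcp [ 0.6548 -0.0257  0.1097] yaw 0.089 tilt [ 0.0002 -0.0012] F [ 0.3 -0.3 -1.9] w 0.0369 [-0.08  0.33  1.77 -0.    1.04 -0.17]
```

Scaled: -0.0418 m is -0.6688, -0.0194 m is -0.3104.

Call:
{"api": "shift_gripper", "payload": {
  "deltas": "-0.3104 -0.6688 0 0 0 0 0.02;-0.3104 -0.6688 0 0 0 0 0.02;-0.3104 -0.6688 0 0 0 0 0.02;-0.3104 -0.6688 0 0 0 0 0.02;-0.3104 -0.6688 0 0 0 0 0.02;0 0 0 0 0 0 0.02;0 0 0 0 0 0 0.02;0 0 0.48 0 0 0 0.02;0 0 0.32 0 0 0 0.02;0 0 0.128 0 0 0 0.02;0 0 0 0 0 0 0.02;0 0 0 0 0 0 0.02"
}}

```text
clock: 23.28
tcp_pos: [0.457, -0.141, 0.053]
eef_rot: [[-0.089, 0.996, 0.001], [0.996, 0.089, -0.0], [-0.001, 0.001, -1.0]]
wrist_force: [-0.5, -0.2, -2.1]
grip_width: 0.0368
grasp_force: 29.2
```

```bash
python3 to.py .4551,-.1407,.045
```

```text
.4551,-.1407,.045 [ 0.0005 -0.0019  0.008 ]
t 23.275 tcp [ 0.457 -0.141  0.053] yaw 0.0894 tilt [-0.0006  0.0014] F [-0.5 -0.2 -2.1] w 0.0368 [-0.35  0.09  2.18  0.    0.86 -0.44]
```

Scaled: 0.003 m is 0.048, 0.002 m is 0.032.

Call:
{"api": "shift_gripper", "payload": {
  "deltas": "0 0 0.048 0 0 0 0.02;0 0 0.032 0 0 0 0.02;0 0 0.016 0 0 0 0.02;0 0 0.016 0 0 0 0.02;0 0 0 0 0 0 0.02;0 0 0 0 0 0 0.02"
}}

```text
clock: 24.02
tcp_pos: [0.456, -0.1409, 0.0452]
eef_rot: [[-0.089, 0.996, 0.0], [0.996, 0.089, 0.0], [0.0, 0.0, -1.0]]
wrist_force: [-0.7, 0.5, -1.2]
grip_width: 0.0367
grasp_force: 29.2
```

```bash
python3 to.py .4551,-.1407,.045
```

```text
.4551,-.1407,.045 [ 0.0003 -0.0008  0.0002]
t 24.025 tcp [ 0.456  -0.1409  0.0452] yaw 0.0889 tilt [0. 0.] F [-0.7  0.5 -1.2] w 0.0367 [-0.35  0.1   2.19  0.    0.85 -0.44]
```

Scaled: 0.001 m is 0.016.

Call:
{"api": "shift_gripper", "payload": {
  "deltas": "0 0 0.016 0 0 0 0.02;0 0 0.016 0 0 0 0.02;0 0 0.016 0 0 0 0.02;0 0 0 0 0 0 0.02;0 0 0 0 0 0 0.02"
}}

```text
clock: 24.65
tcp_pos: [0.4559, -0.1409, 0.0422]
eef_rot: [[-0.089, 0.996, -0.0], [0.996, 0.089, 0.0], [0.0, -0.0, -1.0]]
wrist_force: [-0.5, -0.6, -1.8]
grip_width: 0.037
grasp_force: 29.2
```

```bash
python3 to.py .4551,-.1407,.045
```

```text
.4551,-.1407,.045 [ 0.0003 -0.0008 -0.0028]
t 24.65 tcp [ 0.4559 -0.1409  0.0422] yaw 0.089 tilt [ 0. -0.] F [-0.5 -0.6 -1.8] w 0.037 [-0.35  0.11  2.19  0.    0.84 -0.44]
```

Scaled: 0.001 m is 0.016.

Call:
{"api": "shift_gripper", "payload": {
  "deltas": "0 0 0.016 0 0 0 0.02;0 0 0.016 0 0 0 0.02;0 0 0 0 0 0 0.02;0 0 0 0 0 0 0.02"
}}

```text
clock: 25.15
tcp_pos: [0.4559, -0.1409, 0.0402]
eef_rot: [[-0.089, 0.996, -0.0], [0.996, 0.089, 0.0], [0.0, 0.0, -1.0]]
wrist_force: [0.5, -0.8, -1.6]
grip_width: 0.0371
grasp_force: 29.2
```

```bash
python3 to.py .4551,-.1407,.045
```

```text
.4551,-.1407,.045 [ 0.0003 -0.0008 -0.0048]
t 25.15 tcp [ 0.4559 -0.1409  0.0402] yaw 0.089 tilt [0. 0.] F [ 0.5 -0.8 -1.6] w 0.0371 [-0.35  0.11  2.19  0.    0.84 -0.44]
```

Scaled: 0.001 m is 0.016, 0.0005 m is 0.008.

Call:
{"api": "shift_gripper", "payload": {
  "deltas": "0 0 0.016 0 0 0 0.02;0 0 0.008 0 0 0 0.02;0 0 0 0 0 0 0.02;0 0 0 0 0 0 0.02"
}}

```text
clock: 25.65
tcp_pos: [0.4559, -0.1409, 0.0387]
eef_rot: [[-0.089, 0.996, 0.0], [0.996, 0.089, -0.0], [-0.0, 0.0, -1.0]]
wrist_force: [0.7, 0.0, -2.0]
grip_width: 0.0368
grasp_force: 29.2
```

```bash
python3 to.py .4551,-.1407,.045
```

```text
.4551,-.1407,.045 [ 0.0003 -0.0008 -0.0063]
t 25.65 tcp [ 0.4559 -0.1409  0.0387] yaw 0.089 tilt [-0.  0.] F [ 0.7  0.  -2. ] w 0.0368 [-0.35  0.11  2.19 -0.    0.83 -0.44]
```

```bash
python3 - <<'E'
from h import *
from station import bot, camrig, job_done
d={n:camrig.read_camera(n) for n in("top","scene")}
cv2.imwrite("pics/c5.png",compose([(crop(d["top"]["image"],355,195,110,105,4),0,0),(crop(d["scene"]["image"],350,130,110,105,3),450,0)]))
E
```

View pics/c5.png

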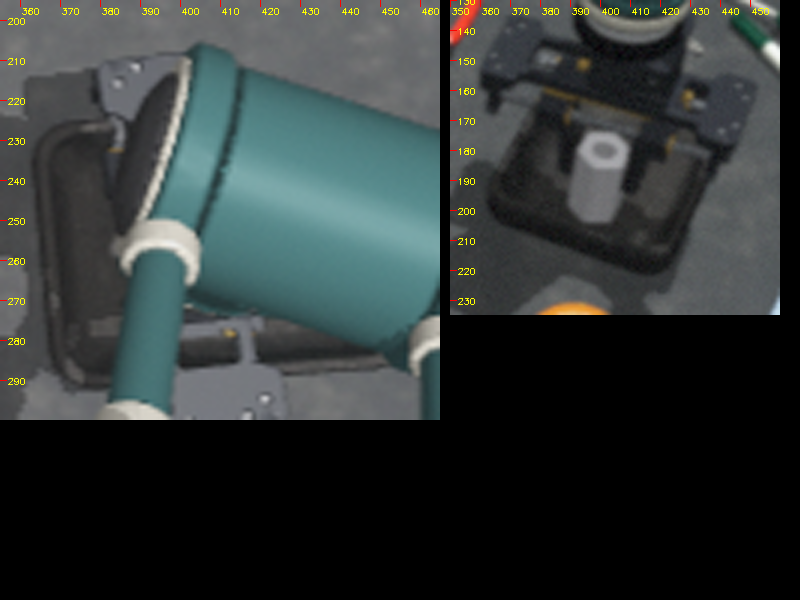

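The pillar hangs upright in the fingers over the left half of the tray ((400,190) in the scene view). Continue down gently.

The manual's scale: shifts go in shares of 62.5 mm and turns go in shares of 4 rad. Converting my numbers, 0.001 m is 0.016.

Call:
{"api": "shift_gripper", "payload": {
  "deltas": "0 0 0.016 0 0 0 0.02;0 0 0.016 0 0 0 0.02;0 0 0 0 0 0 0.02;0 0 0 0 0 0 0.02"
}}

```text
clock: 26.25
tcp_pos: [0.4561, -0.1412, 0.0385]
eef_rot: [[-0.089, 0.996, -0.0], [0.996, 0.089, -0.0], [-0.0, -0.0, -1.0]]
wrist_force: [-6.4, 1.5, 14.2]
grip_width: 0.0369
grasp_force: 29.3
```

```bash
python3 to.py .4551,-.1407,.045
```

```text
.4551,-.1407,.045 [ 0.0005 -0.001  -0.0065]
t 26.25 tcp [ 0.4561 -0.1412  0.0385] yaw 0.0893 tilt [-0.0002 -0.0003] F [-6.4  1.5 14.2] w 0.0369 [-0.35  0.11  2.19 -0.    0.83 -0.44]
```

Contact. Relieve, open partly (tray walls), rise, and go above the right pillar.

Scaled: -0.05 m is -0.8, -0.045 m is -0.72.

Call:
{"api": "shift_gripper", "payload": {
  "deltas": "0 0 -0.024 0 0 0 0.02;0 0 0 0 0 0 0.054;0 0 0 0 0 0 0.054;0 0 0 0 0 0 0.054;0 0 0 0 0 0 0.054;0 0 -0.32 0 0 0 0.054;0 0 -0.72 0 0 0 0.054;0 0 -0.8 0 0 0 0.054;0 0 0 0 0 0 0.088;0 0 0 0 0 0 0.088"
}}

```text
clock: 27.5
tcp_pos: [0.4557, -0.1408, 0.1529]
eef_rot: [[-0.089, 0.996, -0.0], [0.996, 0.089, 0.0], [0.0, -0.0, -1.0]]
wrist_force: [0.4, -0.0, -0.9]
grip_width: 0.0721
grasp_force: 0.0
```

```bash
python3 to.py .663,-.1141,.155 .663,-.1141,.04
```

```text
.663,-.1141,.155 [ 0.0082  0.2089 -0.0022]
.663,-.1141,.04 [-0.     0.     0.115]
t 27.5 tcp [ 0.4557 -0.1408  0.1529] yaw 0.089 tilt [ 0.0001 -0.0002] F [ 0.4 -0.  -0.9] w 0.0721 [-0.35 -0.04  2.11 -0.    1.08 -0.44]
```

Scaled: 0.0522 m is 0.8352, 0.04 m is 0.64.

Call:
{"api": "shift_gripper", "payload": {
  "deltas": "0.032 0.8352 0 0 0 0 0.088;0.032 0.8352 0 0 0 0 0.088;0.032 0.8352 0 0 0 0 0.088;0.0352 0.8352 0 0 0 0 0.088;0 0 0 0 0 0 0.088;0 0 0 0 0 0 0.088;0 0 0 0 0 0 0.088;0 0 0.64 0 0 0 0.088;0 0 0.64 0 0 0 0.088;0 0 0.4 0 0 0 0.088;0 0 0.112 0 0 0 0.088;0 0 0 0 0 0 0.088;0 0 0 0 0 0 0.088"
}}

```text
clock: 29.12
tcp_pos: [0.6643, -0.1145, 0.0432]
eef_rot: [[-0.089, 0.996, 0.003], [0.996, 0.089, -0.001], [-0.001, 0.003, -1.0]]
wrist_force: [-1.2, 0.2, -0.8]
grip_width: 0.0877
grasp_force: 0.0
```

```bash
python3 to.py .663,-.1141,.04
```

```text
.663,-.1141,.04 [ 0.0006 -0.0013  0.0032]
t 29.125 tcp [ 0.6643 -0.1145  0.0432] yaw 0.0889 tilt [-0.0009  0.0029] F [-1.2  0.2 -0.8] w 0.0877 [-0.21  0.43  1.76  0.    0.94 -0.3 ]
```

Scaled: -0.035 m is -0.56, -0.02 m is -0.32.

Call:
{"api": "shift_gripper", "payload": {
  "deltas": "0.0064 -0.008 0 0 0 0 0.02;0 0 0 0 0 0 0.02;0 0 0 0 0 0 0.02;0 0 0 0 0 0 0.02;0 0 0 0 0 0 0.02;0 0 0 0 0 0 0.02;0 0 0 0 0 0 0.02;0 0 0 0 0 0 0.02;0 0 0 0 0 0 0.02;0 0 -0.32 0 0 0 0.02;0 0 -0.56 0 0 0 0.02;0 0 -0.56 0 0 0 0.02;0 0 0 0 0 0 0.02;0 0 0 0 0 0 0.02"
}}

```text
clock: 30.88
tcp_pos: [0.6616, -0.1136, 0.1302]
eef_rot: [[-0.089, 0.996, -0.002], [0.996, 0.089, 0.0], [0.001, -0.002, -1.0]]
wrist_force: [-0.1, 0.1, -1.4]
grip_width: 0.0365
grasp_force: 29.3
```

```bash
python3 to.py .4579,-.214,.13
```

```text
.4579,-.214,.13 [-0.0819 -0.2118  0.0005]
t 30.875 tcp [ 0.6616 -0.1136  0.1302] yaw 0.089 tilt [ 0.0006 -0.0018] F [-0.1  0.1 -1.4] w 0.0365 [-0.21  0.34  1.71  0.    1.09 -0.3 ]
```

Scaled: -0.053 m is -0.848, -0.0205 m is -0.328.

Call:
{"api": "shift_gripper", "payload": {
  "deltas": "-0.328 -0.848 0 0 0 0 0.02;-0.328 -0.848 0 0 0 0 0.02;-0.328 -0.848 0 0 0 0 0.02;-0.328 -0.848 0 0 0 0 0.02;0 0 0 0 0 0 0.02;0 0 0 0 0 0 0.02;0 0 0 0 0 0 0.02;0 0 0.48 0 0 0 0.02;0 0 0.48 0 0 0 0.02;0 0 0.288 0 0 0 0.02;0 0 0 0 0 0 0.02;0 0 0 0 0 0 0.02"
}}

```text
clock: 32.38
tcp_pos: [0.4598, -0.2146, 0.054]
eef_rot: [[-0.089, 0.996, 0.001], [0.996, 0.089, -0.001], [-0.001, 0.001, -1.0]]
wrist_force: [-0.1, 0.0, -0.8]
grip_width: 0.0367
grasp_force: 29.3
```

```bash
python3 to.py .4579,-.214,.045
```

```text
.4579,-.214,.045 [ 0.0007 -0.0019  0.009 ]
t 32.375 tcp [ 0.4598 -0.2146  0.054 ] yaw 0.0895 tilt [-0.0007  0.0011] F [-0.1  0.  -0.8] w 0.0367 [-0.49  0.14  2.12  0.    0.87 -0.58]
```

Scaled: 0.004 m is 0.064, 0.003 m is 0.048.

Call:
{"api": "shift_gripper", "payload": {
  "deltas": "0 0 0.064 0 0 0 0.02;0 0 0.048 0 0 0 0.02;0 0 0.032 0 0 0 0.02;0 0 0.016 0 0 0 0.02;0 0 0 0 0 0 0.02;0 0 0 0 0 0 0.02"
}}

```text
clock: 33.12
tcp_pos: [0.4588, -0.2144, 0.0433]
eef_rot: [[-0.089, 0.996, 0.0], [0.996, 0.089, -0.0], [-0.0, 0.0, -1.0]]
wrist_force: [-0.2, -0.9, -1.4]
grip_width: 0.0367
grasp_force: 29.3
```

```bash
python3 to.py .4579,-.214,.045
```

```text
.4579,-.214,.045 [ 0.0005 -0.0009 -0.0017]
t 33.125 tcp [ 0.4588 -0.2144  0.0433] yaw 0.089 tilt [-0.      0.0001] F [-0.2 -0.9 -1.4] w 0.0367 [-0.49  0.16  2.13  0.    0.85 -0.58]
```

Scaled: 0.001 m is 0.016.

Call:
{"api": "shift_gripper", "payload": {
  "deltas": "0 0 0.016 0 0 0 0.02;0 0 0.016 0 0 0 0.02;0 0 0.016 0 0 0 0.02;0 0 0 0 0 0 0.02;0 0 0 0 0 0 0.02"
}}

```text
clock: 33.75
tcp_pos: [0.459, -0.2145, 0.0413]
eef_rot: [[-0.089, 0.996, -0.0], [0.996, 0.089, -0.0], [-0.0, -0.0, -1.0]]
wrist_force: [-2.1, 1.0, 7.7]
grip_width: 0.0362
grasp_force: 29.3
```

```bash
python3 to.py .4579,-.214,.045
```

```text
.4579,-.214,.045 [ 0.0006 -0.001  -0.0037]
t 33.75 tcp [ 0.459  -0.2145  0.0413] yaw 0.0891 tilt [-0.0001 -0.    ] F [-2.1  1.   7.7] w 0.0362 [-0.49  0.16  2.13 -0.    0.85 -0.58]
```

Contact. Release, rise, move clear and look.

Scaled: -0.06 m is -0.96, -0.045 m is -0.72.

Call:
{"api": "shift_gripper", "payload": {
  "deltas": "0 0 -0.016 0 0 0 0.02;0 0 0 0 0 0 0.054;0 0 0 0 0 0 0.054;0 0 0 0 0 0 0.054;0 0 0 0 0 0 0.054;0 0 -0.32 0 0 0 0.054;0 0 -0.72 0 0 0 0.054;0 0 -0.96 0 0 0 0.054;0 0 -0.96 0 0 0 0.054;-0.96 0 0 0 0 0 0.054;-0.96 0 0 0 0 0 0.054;-0.96 0 0 0 0 0 0.054;-0.96 0 0 0 0 0 0.054;0 0 0 0 0 0 0.054;0 0 0 0 0 0 0.054"
}}

```text
clock: 35.62
tcp_pos: [0.4797, -0.4529, 0.2254]
eef_rot: [[-0.088, 0.996, -0.001], [0.996, 0.088, 0.002], [0.002, -0.001, -1.0]]
wrist_force: [0.2, 0.9, 0.6]
grip_width: 0.0539
grasp_force: 0.0
```

```bash
python3 - <<'E'
from h import *
from station import bot, camrig, job_done
d={n:camrig.read_camera(n) for n in("top","scene")}
cv2.imwrite("pics/c6.png",compose([(crop(d["top"]["image"],275,145,196,155,3),0,0),(crop(d["scene"]["image"],255,130,190,130,3)[:,:],0,0)][:1]+[(crop(d["scene"]["image"],255,130,200,135,1),595,0)]+[(crop(d["scene"]["image"],255,140,60,100,3),595,150)]))
E
```

```text
(no output)
```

View pics/c6.png

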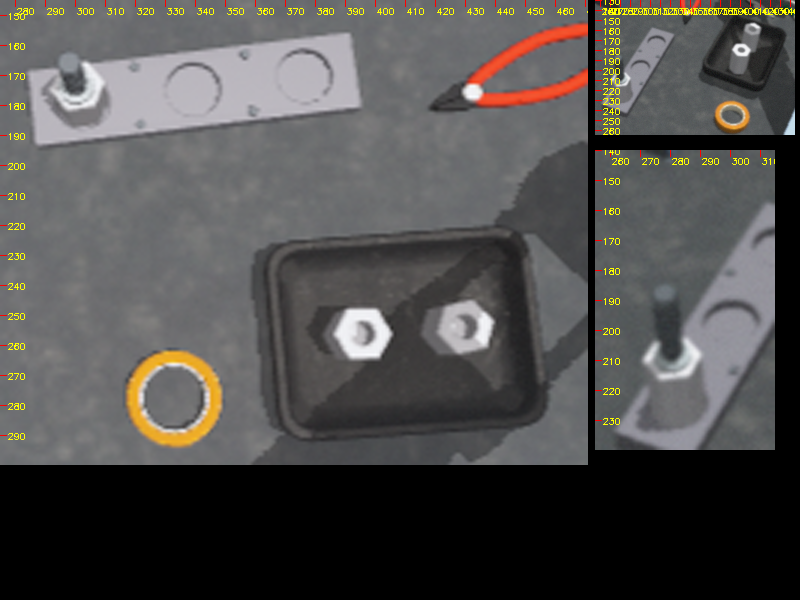

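The two blind pillars stand in the tray at about (396,255) and (430,253) in the top view. The pin is collar-down in the left pillar at (300,173), the tape roll is untouched, and the robot is clear.

Call:
{"api": "shift_gripper", "payload": {
  "deltas": "0 0 0 0 0 0 0.054;0 0 0 0 0 0 0.054"
}}

```text
clock: 35.98
tcp_pos: [0.4804, -0.4524, 0.2267]
eef_rot: [[-0.09, 0.996, 0.0], [0.996, 0.09, -0.0], [-0.0, 0.0, -1.0]]
wrist_force: [0.4, -0.1, 0.8]
grip_width: 0.0541
grasp_force: 0.0
```

```bash
python3 -c "
from station import bot, camrig, job_done
print(job_done())"
```

```text
the job is handed in; nothing more can be done
None
```

Job handed in at about 36 s: the left pillar is the through-bored one and the pin stands in it collar-down in its pocket, the middle and right pillars are blind and stand in the tray, and no result came back from the hand-in.

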